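# Find the socket that fits the printing press's pressure nut

## Task

The pressure nut of the little printing press sits in a well under a loose yellow cap: tip the cap up by its fin, lift it off and lay it flat on the bench, fin up. Then try the red and the blue socket on the nut; leave the one that does not fit standing upright on the bench, and finish while still holding the one that fits in the gripper, upright and fully down over the nut. Do not disturb the two ink bottles and the brush pot.

Things in the scene. Friction and masses are not known exactly. Their poses are not given: they have to be found in the camera images.
- press: Green printing press, fixed. Origin on the bench under the centre of its working column, z up: a round pot, outer diameter 104 mm, rim 84 mm above the bench, inner diameter 92 mm; foot 150 x 85 mm, 16 mm high. A closed column (104 mm wide, 102 mm high) stands 250 mm off along +y, bed and roller between them (up to 82 mm high), a star handle (165 mm high) 100 mm beyond it.
- seat (a point): Centre of the well floor in the working column, 46 mm above the bench; axes parallel to the press's. A fully seated socket's underside lies here. The brass hex nut stands here, fixed.
- nut_top (a point): Centre of the nut's top, 14 mm above the well floor, edges chamfered 2 mm; a stud end stands 5 mm higher. Two nut flats face the press's +x and -x, two corners +y and -y. A steel collar as high as the nut surrounds it. The nut is one of two sizes, not told: 20 mm across flats in a 37 mm wide collar hole, or 30 mm in a 49 mm hole; only the right socket enters the gap between.
- cap: Loose yellow cap, about 90 g, on the pot's rim: disc 112 mm wide, 5 mm thick, with a plug 84 mm wide, 5 mm deep, hanging into the pot. Origin at the centre of the plug's underside (5 mm below the rim when seated), z up; disc top at 10 mm. Upright fin on top near the edge: from 26 to 50 mm out along the cap's +x, 10 mm thick along its y, its top 46 mm above the origin.
- fin (a point): Point inside the cap's fin where it may be gripped: 38 mm from the cap's centre along the cap's +x, 36 mm above the cap's origin; axes parallel to the cap's.
- socket_red: Smaller socket, 0.2 kg, standing on the bench mouth down. Origin at the centre of its mouth (underside), z up. Lower 40 mm: steel hex tube, 30.5 mm across flats outside, 22.5 mm inside, open 26 mm deep, flats facing its +x and -x. From 40 to 106 mm: red square shank 20 x 20 mm, faces along its x and y. Fits the 20 mm nut; stops on top of the 30 mm nut, 14 mm too high.
- socket_blue: Larger socket, 0.28 kg, standing on the bench, made and oriented like the red one, but 40.5 mm across flats outside, 32.5 mm inside, with a blue shank of the same size (20 x 20 mm, from 40 to 106 mm). Fits the 30 mm nut; on the 20 mm nut it stops on the collar, 14 mm too high.
- ink_amber: Amber ink dropper bottle, 36 mm wide, 94 mm tall, standing. Bystander. Origin at the centre of its underside.
- ink_green: Green ink dropper bottle, 36 mm wide, 94 mm tall, standing. Bystander. Origin at the centre of its underside.
- brush_pot: White pot with brushes, 72 mm wide, about 200 mm tall with the brushes. Bystander. Origin at the centre of its underside.

How it is judged:
On the way, in this order (a step that is already met when the one before it is completed fails the run):
1. the cap is tipped up (more than 8 degrees) by its fin, still at the pot's rim (angle between cap's own z axis and vertical above 0.14 rad and distance between cap and press below 0.2 m and contact force between the fingers and cap above 0.3 N), for 0.05 s.
2. the cap lies flat on the bench, fin up, let go (angle between cap's own z axis and vertical below 0.1 rad and height (world z) of cap below 0.006 m and contact force between the fingers and cap below 0.1 N and linear speed of cap below 0.02 m/s), for 0.2 s.
At the end, for the whole second after the job is handed in: One socket is down over the nut (its underside within 5 mm of the well floor and 5 mm of its centre, upright within 4.5 degrees), still and gripped by the fingers with more than 1.5 N; the other stands upright (within 6 degrees) on the bench, still; the cap lies flat on the bench, fin up (angle between cap's own z axis and vertical below 0.1 rad and height (world z) of cap below 0.006 m and ((z of socket_red in the frame of seat below 0.005 m and horizontal distance between socket_red and seat below 0.005 m and angle between socket_red's own z axis and vertical below 0.08 rad and contact force between the fingers and socket_red above 1.5 N and linear speed of each of socket_red, socket_blue below 0.02 m/s and height (world z) of socket_blue below 0.006 m and angle between socket_blue's own z axis and vertical below 0.1 rad) or (z of socket_blue in the frame of seat below 0.005 m and horizontal distance between socket_blue and seat below 0.005 m and angle between socket_blue's own z axis and vertical below 0.08 rad and contact force between the fingers and socket_blue above 1.5 N and linear speed of each of socket_blue, socket_red below 0.02 m/s and height (world z) of socket_red below 0.006 m and angle between socket_red's own z axis and vertical below 0.1 rad))); the arm keeps its last pose, push and grip.
It fails at once if an ink bottle or the brush pot is pushed more than 30 mm or tipped (distance of any of ink_amber, ink_green, brush_pot from where it was at the start of the episode above 0.03 m or angle between any of ink_amber, ink_green, brush_pot's own z axis and vertical above 0.5 rad).
It also fails if it takes over 72 s, if anything falls off the work surface, if the arm or the gripper's body presses on something with over 40 N, if the wrist force passes 120 N, or if a joint passes its speed limit or range.

## Robot

A 6-joint arm with a two-finger parallel gripper is mounted at the origin on the work surface. World frame = base frame: x ahead of the robot, y to its left, z up, the work surface at z = 0. Lengths are in m, angles in rad, forces in N, time in s.
With the tool pointing down it reaches from about 0.275 to 0.875 m from the base axis. Payload 12.5 kg.
Tool frame: the origin (TCP) lies at the very end of the fingers, on their centre line; the grasp point (between the pads) lies 19 mm behind it; y points along the fingers, x is the direction in which the jaws open and shut, and the axes are right-handed (so a half turn about y gives the same grasp; the last joint's range is limited). The gripper opens to 85 mm and grips with 20 to 120 N. Pads are 22 mm wide; open, the fingers measure 114 mm over their backs; the gripper's body (76 mm by 85 mm) begins 54 mm behind the grasp point. The pads swing forward as they close: fully open they stand 13 mm farther back than shut.
Start: joints at [1.232, 0.351, 1.652, -0, 1.139, -0.085], TCP at [0.138, 0.532, 0.206] pointing down, gripper open.
Joint ranges: [-2.75, 2.75], [-0.79, 2.1], [0.01, 2.65], [-1.57, 4.71], [0.07, 3.14], [-2.87, 2.87]. Speed limits (rad/s): [2.22, 2.22, 2.79, 3.14, 3.14, 3.14].

## Interface

Orientations are given as a unit quaternion [w, x, y, z].
In Python, from plant import env, snapshot, calibration gives the robot as it stands. The module is installed in compiled form; this text tells all that it offers.
- The arm moves only by the tool step_arm, never from a script. Its argument "motion" is a list of rows, each a list of 7 numbers: the shift along the tool's x, y, z in mm, then the turn, a rotation vector about the tool's x, y, z in degrees, then the opening, from 0 (shut) to 1 (fully open). In form: [[x, y, z, wx, wy, wz, jaw], ...]. A call has 1 to 20 rows; each row shifts and turns the pose as measured when the row begins, along the tool's axes as they then stand; what a row does not reach is not made up. A row lasts 1/8 s, in which the tool goes at most 62.5 mm and 10.7 degrees, less where a joint would pass 70% of its speed; a pose out of reach is approached as far as the arm can. A call with a gripper value outside its range is refused whole. The fingers move at their own pace and stop on an object; "squeeze" is the grip in N (left out, the last holds). Time passes only in rows, so rows that do not move let the fingers close. It gives the time, the measured TCP pose, the force and the opening at its end, in the units of the state.
- env.get_state(): the state, without advancing time (a new reading comes with each control period).
- snapshot(name): name is "side" or "top"; returns the picture (384x512x3 uint8, red, green, blue); there is no depth.
- calibration(name): a dict with "fx", "fy", "cx", "cy" (pixels), "extrinsics" (4x4, takes a point from camera to world coordinates). Camera axes: x right, y up, looking along -z (the intrinsics and any distortion apply to the point x, -y, -z); pixel columns grow to the right and rows downward; lengths in m; the calibration is good to about 2 mm. A picture is of the moment at which its call begins. calibration takes no time and is no camera call.
- env.hand_in(): hands the job in, once; it reports no verdict.
The state is a dict: "t": time; "q": joint angles; "dq": joint speeds; "joint_torque": joint torques, N m; "eef_pos": TCP position; "ee_rot": TCP orientation; "wrist_force": force on the tool from outside, world axes, zero at the start; "torque": the same for the moment, N m; "grip_width": opening from 0.0 (shut) to 1.0 (fully open).
Only numpy, scipy, OpenCV 4.12 (cv2) and the standard library are available. Lean on these libraries where they do the work, as an engineer would, in place of code of your own. Each camera call takes 0.05 s, during which the arm holds its last target. There are 200 camera calls.

## Working session

There is one attempt and no reset: what is moved stays moved. The work goes in short steps, Python scripts to look and compute and a tool call to move; the robot and the scene stay as the last step left them, time stands still between calls to the robot, and variables do not carry over. Pictures are saved under pics/ and viewed, about 8 in all and at most 12, crops included, and the job is handed in when it is done.

Besides the shell and the picture viewer there is one more tool, called after "Request:" as name([rows], argument=value, ...), one row to a line, values as JSON. step_arm: Moves the arm, as the interface text tells. Its arguments: {"type":"object","properties":{"motion":{"type":"array"},"squeeze":{"type":"number"}},"required":["motion"]}

```bash
mkdir -p pics; cat > h.py <<'E'
import numpy as np, cv2
from plant import env, snapshot, calibration
from scipy.spatial.transform import Rotation as R
def shot(n,f,crop=None,s=1):
    im=snapshot(n); np.save(f'pics/{f}.npy',im)
    o=im if crop is None else im[crop[1]:crop[3],crop[0]:crop[2]]
    o=cv2.resize(o,None,fx=s,fy=s,interpolation=cv2.INTER_CUBIC)
    cv2.imwrite(f'pics/{f}.png',o[:,:,::-1]); return im
def proj(n,P):
    c=calibration(n);E=np.array(c['extrinsics']);p=(np.atleast_2d(P)-E[:3,3])@E[:3,:3]
    return np.c_[c['cx']+c['fx']*p[:,0]/-p[:,2], c['cy']+c['fy']*-p[:,1]/-p[:,2]]
def back(n,uv,z):
    c=calibration(n);E=np.array(c['extrinsics']);uv=np.atleast_2d(uv)
    d=np.c_[(uv[:,0]-c['cx'])/c['fx'],-(uv[:,1]-c['cy'])/c['fy'],-np.ones(len(uv))]@E[:3,:3].T
    return E[:3,3]+d*((z-E[2,3])/d[:,2])[:,None]
E
python3 - <<'E'
from h import *
a=shot('top','t0',s=1.5); b=shot('side','s0',s=1.5)
for n in('top','side'):print(calibration(n))
print({k:np.round(v,3) for k,v in env.get_state().items()})
E
```

```text
{'fx': 435.6208946355444, 'fy': 435.6208946355444, 'cx': 259.2547587582769, 'cy': 186.97070118750315, 'extrinsics': array([[-0.00323949,  0.99553971, -0.0942878 ,  0.45940451],
       [-0.99998582, -0.00362364, -0.00390324, -0.09088612],
       [-0.00422749,  0.09427382,  0.99553733,  1.16597928],
       [ 0.        ,  0.        ,  0.        ,  1.        ]])}
{'fx': 376.1299001732752, 'fy': 376.1299001732752, 'cx': 252.87480836459886, 'cy': 191.2202282021415, 'extrinsics': array([[-0.89147409,  0.31792598, -0.32279562,  0.27872709],
       [-0.45292618, -0.64341187,  0.61715399,  0.43046028],
       [-0.01148125,  0.69637938,  0.71758201,  0.7128302 ],
       [ 0.        ,  0.        ,  0.        ,  1.        ]])}
{'t': np.float64(0.1), 'q': array([ 1.232,  0.351,  1.652, -0.   ,  1.139, -0.085]), 'dq': array([ 0.002, -0.001, -0.002,  0.001, -0.001, -0.001]), 'joint_torque': array([ 1.0000e-03, -5.0684e+01, -2.9188e+01, -0.0000e+00,  3.0000e-03,
       -0.0000e+00]), 'eef_pos': array([0.138, 0.532, 0.206]), 'ee_rot': array([-0.559,  0.559,  0.432, -0.433]), 'wrist_force': array([-0.509,  0.006, -0.361]), 'torque': array([0.022, 0.028, 0.055]), 'grip_width': np.float64(1.003)}
```

View pics/t0.png

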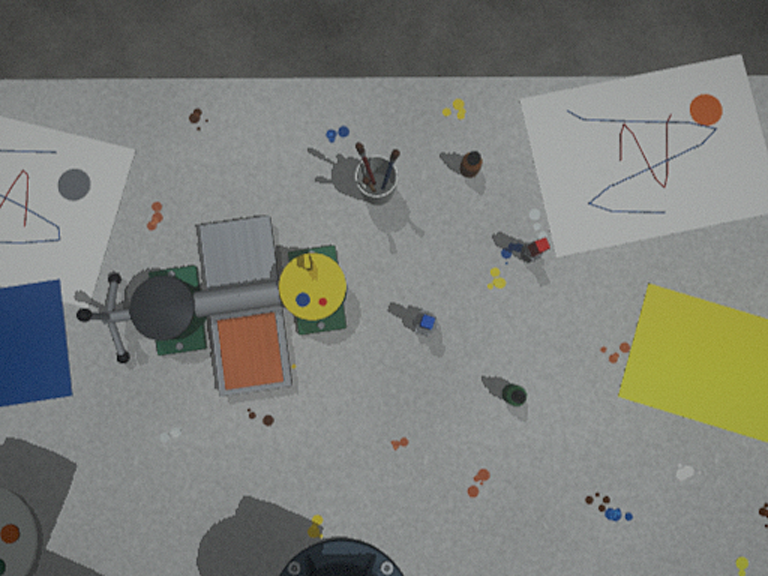

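View pics/s0.png

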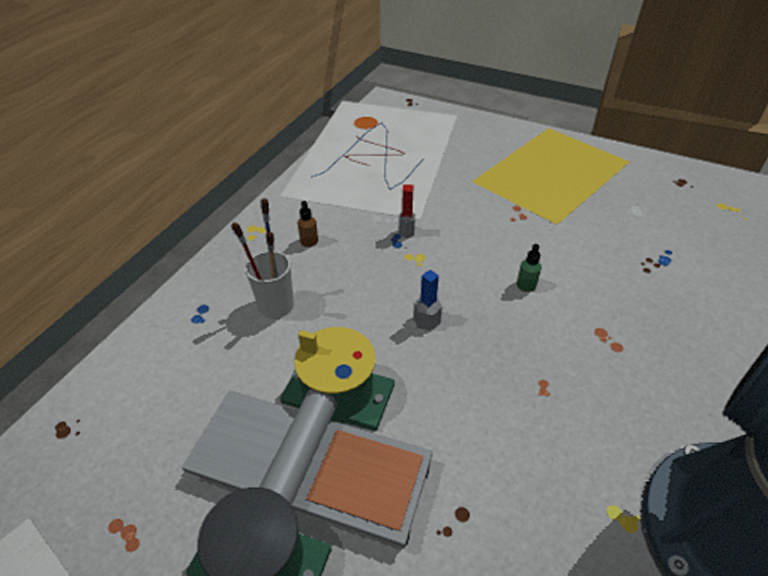

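```bash
python3 - <<'E'
from h import *
q=env.get_state()['ee_rot'];print(R.from_quat([*q[1:],q[0]]).as_matrix().round(3))
im=np.load('pics/t0.npy');hsv=cv2.cvtColor(im,cv2.COLOR_RGB2HSV)
for name,lo,hi in (('yellow',(22,120,90),(33,255,255)),('blue',(100,120,60),(125,255,255)),('red',(0,150,80),(6,255,255)),('red2',(172,150,80),(180,255,255)),('green',(40,80,40),(90,255,255)),('amber',(8,150,60),(20,255,255))):
    m=cv2.inRange(hsv,lo,hi);n,l,s,c=cv2.connectedComponentsWithStats(m)
    for i in range(1,n):
        if s[i,4]>40: print(name,s[i],c[i].round(1))
E
```

```text
[[ 0.251 -0.    -0.968]
 [ 0.968 -0.001  0.251]
 [-0.001 -1.     0.   ]]
yellow [302  66   8  13  68] [305.9  71.8]
yellow [ 186  169   45   45 1461] [208.  190.1]
yellow [329 185   8   7  42] [332.5 188.1]
yellow [ 412  189  100  105 7288] [466.5 241.3]
yellow [205 344  10  14  91] [209.8 351.1]
yellow [491 372   8  12  64] [494.2 376.6]
blue [   0  187   48   84 3413] [ 21.4 229.2]
blue [198 196   8   8  52] [201.5 199.5]
blue [280 210  10  10  67] [284.5 214.3]
blue [404 339  10   8  66] [408.5 342.4]
red [357 159   9   9  48] [361.3 163. ]
green [208 164  16  10  73] [217.5 167.4]
green [109 177  23  14 159] [123.8 182.9]
green [198 204  32  19 204] [215.2 214.9]
green [104 217  33  20 282] [121.9 228.4]
amber [460  63  21  20 324] [470.1  72.8]
amber [  1 350  12  12 111] [  6.1 355.4]
```

```bash
cat > fit.py <<'E'
from h import *
from scipy.optimize import minimize
S=8
def render(n,parts):
    m=np.zeros((384*S//2,512*S//2),np.uint8)  # half-res scale S/2
    for P in parts:
        h=cv2.convexHull(((proj(n,P)+.5)*(S/2)*16-8).round().astype(np.int32)); cv2.fillConvexPoly(m,h,255,shift=4)
    return cv2.resize(m,(512,384),interpolation=cv2.INTER_AREA)/255.
def box(x0,x1,y0,y1,z0,z1): return np.array([[x,y,z] for x in(x0,x1) for y in(y0,y1) for z in(z0,z1)])
def cyl(r,z0,z1):
    a=np.linspace(0,2*np.pi,48,endpoint=False);return np.vstack([np.c_[r*np.cos(a),r*np.sin(a),0*a+z] for z in(z0,z1)])
def pl(P,x,y,yaw,z=0): return P@R.from_euler('z',yaw).as_matrix().T+[x,y,z]
SH=[box(-.01,.01,-.01,.01,.04,.106)]
CAP=[cyl(.056,.005,.01),box(.026,.05,-.005,.005,.01,.046)]
def mask(im,lo,hi,near,close=0):
    hsv=cv2.cvtColor(im,cv2.COLOR_RGB2HSV); hsv[...,0]=(hsv[...,0].astype(int)+20)%180
    m=cv2.inRange(hsv,lo,hi)
    if close: m=cv2.morphologyEx(m,cv2.MORPH_CLOSE,cv2.getStructuringElement(2,(close,close)))
    n,l,s,c=cv2.connectedComponentsWithStats(m)
    i=min((i for i in range(1,n) if s[i,4]>30),key=lambda i:np.hypot(*(c[i]-near)))
    return (l==i).astype(float),s[i]
def fit(parts,masks,x0,z=0):
    def f(p):
        v=0
        for n,m in masks.items():
            r=render(n,[pl(P,p[0]/1e3,p[1]/1e3,p[2]/57.3,z) for P in parts]); v+=1-np.minimum(r,m).sum()/np.maximum(r,m).sum()
        return v
    best=None
    for dy in x0[2]:
        s=minimize(f,[x0[0],x0[1],dy],method='Nelder-Mead',options=dict(initial_simplex=np.array([x0[0],x0[1],dy])+[[0,0,0],[6,0,0],[0,6,0],[0,0,12]],xatol=.05,fatol=1e-4))
        if best is None or s.fun<best.fun: best=s
    return best
E
python3 - <<'E'
from fit import *
ims={'top':np.load('pics/t0.npy'),'side':np.load('pics/s0.npy')}
C={'red':((10,130,50),(28,255,255)),'blue':((120,110,40),(145,255,255)),'cap':((40,110,50),(54,255,255))}
near={'red':{'top':(361,163),'side':(271,134)},'blue':{'top':(284,214),'side':(286,192)},'cap':{'top':(208,190),'side':(222,240)}}
for k in C:
    M={}
    for n in ims:
        M[n],s=mask(ims[n],*C[k],near[k][n],9 if k=='cap' else 0);print(k,n,s)
    uv=[near[k]['top']];z={'red':.106,'blue':.106,'cap':.089}[k]
    p=back('top',uv,z)[0]*1e3
    for mm in (M,{'top':M['top']},{'side':M['side']}):
        r=fit(CAP if k=='cap' else SH,mm,(p[0],p[1],[0,20] if k=='cap' else [-30,0,30]),.079 if k=='cap' else 0)
        print(k,list(mm),p.round(1),r.x.round(1),round(r.fun,3))
E
```

```text
red top [357 159   9  10  59]
red side [268 123   7  22 128]
red ['top', 'side'] [ 618.  -336.7  106. ] [ 620.5 -340.1   24.6] 0.83
red ['top'] [ 618.  -336.7  106. ] [ 620.2 -340.3  -58.7] 0.528
red ['side'] [ 618.  -336.7  106. ] [ 622.1 -342.    24.5] 0.281
blue top [280 210  10  10  70]
blue side [280 180  12  25 221]
blue ['top', 'side'] [ 493.6 -146.6  106. ] [ 494.5 -149.5    0.9] 0.422
blue ['top'] [ 493.6 -146.6  106. ] [ 493.8 -149.5  -20.2] 0.186
blue ['side'] [ 493.6 -146.6  106. ] [ 495.4 -151.8    7.2] 0.176
cap top [ 186  169   45   45 1523]
cap side [ 196  218   54   45 1820]
cap ['top', 'side'] [554.3  40.6  89. ] [553.3  41.3   9.2] 0.161
cap ['top'] [554.3  40.6  89. ] [552.8  41.3  35.2] 0.065Traceback (most recent call last):
  File "<stdin>", line 12, in <module>
  File "fit.py", line 30, in fit
    s=minimize(f,[x0[0],x0[1],dy],method='Nelder-Mead',options=dict(initial_simplex=np.array([x0[0],x0[1],dy])+[[0,0,0],[6,0,0],[0,6,0],[0,0,12]],xatol=.05,fatol=1e-4))
    res = _minimize_neldermead(fun, x0, args, callback, bounds=bounds,
                               **options)
    fsim[j] = func(sim[j])
              ~~~~^^^^^^^^
    fx = function(np.copy(x), *(wrapper_args + args))
  File "fit.py", line 26, in f
    r=render(n,[pl(P,p[0]/1e3,p[1]/1e3,p[2]/57.3,z) for P in parts]); v+=1-np.minimum(r,m).sum()/np.maximum(r,m).sum()
  File "fit.py", line 7, in render
    h=cv2.convexHull(((proj(n,P)+.5)*(S/2)*16-8).round().astype(np.int32)); cv2.fillConvexPoly(m,h,255,shift=4)
                       ~~~~^^^^^
  File "h.py", line 10, in proj
    c=calibration(n);E=np.array(c['extrinsics']);p=(np.atleast_2d(P)-E[:3,3])@E[:3,:3]
ValueError: time passes only in moves, steps and waits
```

```bash
sed -i 's/^from scipy.spatial/calibration=__import__("functools").lru_cache(calibration)\n&/' h.py
cat > mont.py <<'E'
from fit import *
def mont(f,tiles,fw=260,grid=3):
    out=[]
    for n,im,(u,v),w,polys in tiles:
        s=fw/w; x0=int(u-w/2);y0=int(v-w/2)
        Mx=np.float32([[s,0,-s*(x0-.5)-.5],[0,s,-s*(y0-.5)-.5]])
        t=cv2.warpAffine(im,Mx,(fw,fw),flags=cv2.INTER_NEAREST)
        t=np.clip((t/255.)**.6*255,0,255).astype(np.uint8)
        for P in polys:
            h=cv2.convexHull(((proj(n,P)-[x0,y0]+.5)*s*16).round().astype(np.int32));cv2.polylines(t,[h],True,(255,0,255),1,shift=4)
        out.append(t)
    while len(out)%grid: out.append(out[0]*0)
    o=np.vstack([np.hstack(out[i:i+grid]) for i in range(0,len(out),grid)])
    cv2.imwrite(f'pics/{f}.png',o[:,:,::-1])
E
python3 - <<'E'
from mont import *
a=np.load('pics/t0.npy');b=np.load('pics/s0.npy')
r=[pl(SH[0],.6205,-.3401,.43)];bl=[pl(SH[0],.4945,-.1495,.01)];c=[pl(P,.5533,.0413,.16,.079) for P in CAP]
mont('m0',[('top',a,(359,163),30,r),('top',a,(282,214),30,bl),('top',a,(208,190),56,c),('side',b,(271,140),45,r),('side',b,(286,200),45,bl),('side',b,(222,240),66,c)])
E
```

```text
(no output)
```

View pics/m0.png

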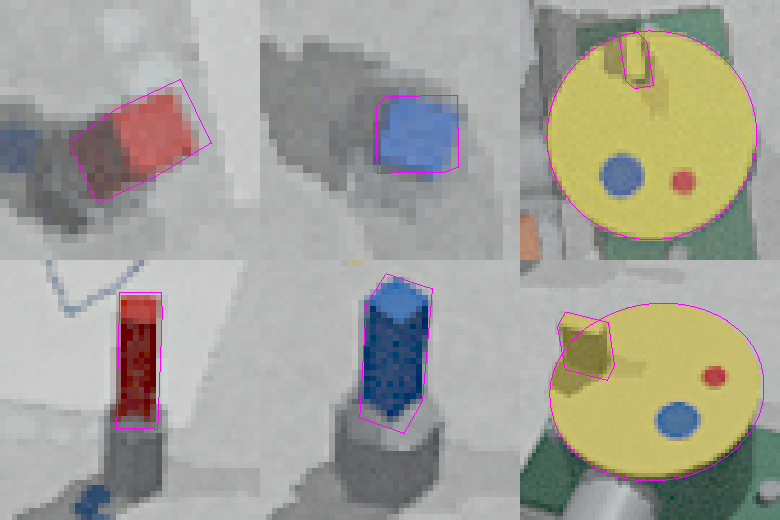

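```bash
python3 - <<'E'
from fit import *
ims={'top':np.load('pics/t0.npy'),'side':np.load('pics/s0.npy')}
TF=[box(-.01,.01,-.01,.01,.1059,.106)]
near={'red':{'top':(361,163),'side':(271,126)},'blue':{'top':(284,214),'side':(286,183)}}
C={'red':((10,130,130),(28,255,255)),'blue':((118,90,120),(145,255,255))}
C2={'red':((10,100,50),(28,255,255)),'blue':((118,90,50),(145,255,255))}
p0={'red':(618,-337),'blue':(493.5,-148)}
for k in C:
    for n in ims: print(k,n,[mask(ims[n],*c[k],near[k][n])[1].tolist() for c in(C,C2)])
    M={n:mask(ims[n],*C[k],near[k][n])[0] for n in ims}
    M2={n:mask(ims[n],*C2[k],near[k][n])[0] for n in ims}
    for tag,parts,mm in (('TF',TF,{'top':M['top']}),('TF',TF,M),('SH',SH,{'side':M2['side']})):
        r=fit(parts,mm,(*p0[k],[-30,0,30])); print(k,tag,list(mm),r.x.round(1),round(r.fun,3))
CF=[cyl(.056,.0099,.01)]
E=ims['top']; m,s=mask(E,(40,60,50),(56,255,255),(208,190),11)
r=fit([cyl(.056,.005,.01)],{'top':m},(553,41,[0]),.079);print('cap top',r.x.round(1),r.fun,s)
m2,s=mask(ims['side'],(40,60,20),(56,255,255),(222,240),11)
for y in (0,9,15,20,25,30,35):
    sc=0
    v=[]
    for n,mm in (('top',m),('side',m2)):
        rr=render(n,[pl(P,.5535,.0413,y/57.3,.079) for P in CAP]); v.append((1-np.minimum(rr,mm).sum()/np.maximum(rr,mm).sum()).round(4))
    print(y,v)
# bottles, pot, press-column rough
print('bottle caps/pot',back('top',[[315,108],[342,262]],.094).round(3),back('top',[[252,120]],.09).round(3))
print('column top',back('top',[[107,205]],.102).round(3))
print('fin pts',proj('top',pl(np.array([[.026,0,.046],[.05,0,.046],[.038,0,.046]]),.5535,.0413,.16,.079)))
E
```

```text
red top [[357, 159, 9, 9, 50], [356, 159, 11, 10, 68]]Traceback (most recent call last):
  File "<stdin>", line 9, in <module>
  File "fit.py", line 20, in mask
    i=min((i for i in range(1,n) if s[i,4]>30),key=lambda i:np.hypot(*(c[i]-near)))
ValueError: min() iterable argument is empty
```

```bash
sed -i 's/s\[i,4\]>30/s[i,4]>12/' fit.py; cat > a.py <<'E'
from fit import *
ims={'top':np.load('pics/t0.npy'),'side':np.load('pics/s0.npy')}
TF=[box(-.01,.01,-.01,.01,.1059,.106)]
near={'red':{'top':(361,163),'side':(271,126)},'blue':{'top':(284,214),'side':(286,183)}}
C={'red':((10,130,130),(28,255,255)),'blue':((118,90,120),(145,255,255))}
C2={'red':((10,100,50),(28,255,255)),'blue':((118,90,50),(145,255,255))}
p0={'red':(618,-337),'blue':(493.5,-148)}
for k in C:
    M={n:mask(ims[n],*C[k],near[k][n])[0] for n in ims}
    M2={n:mask(ims[n],*C2[k],near[k][n])[0] for n in ims}
    print([int(m.sum()) for m in (*M.values(),*M2.values())])
    for tag,parts,mm in (('TF',TF,{'top':M['top']}),('TF',TF,M),('SH',SH,{'side':M2['side']})):
        r=fit(parts,mm,(*p0[k],[-30,0,30])); print(k,tag,list(mm),r.x.round(1),round(r.fun,3))
E_=ims['top']; m,s=mask(E_,(40,60,50),(56,255,255),(208,190),11)
r=fit([cyl(.056,.005,.01)],{'top':m},(553,41,[0]),.079);print('cap top',r.x.round(1),r.fun,s)
m2,s=mask(ims['side'],(40,60,20),(56,255,255),(222,240),11)
for y in (0,9,15,20,25,30,35):
    v=[]
    for n,mm in (('top',m),('side',m2)):
        rr=render(n,[pl(P,.5535,.0413,y/57.3,.079) for P in CAP]); v.append((1-np.minimum(rr,mm).sum()/np.maximum(rr,mm).sum()).round(4))
    print(y,v)
print('bottle caps/pot',back('top',[[315,108],[342,262]],.094).round(3),back('top',[[252,120]],.09).round(3))
print('column top',back('top',[[107,205]],.102).round(3))
E
python3 a.py
```

```text
[50, 24, 68, 135]
red TF ['top'] [ 619.4 -337.4   27.1] 0.271
red TF ['top', 'side'] [ 619.3 -338.2   26.9] 0.584
red SH ['side'] [ 623.  -344.9  -66.5] 0.251
[61, 46, 73, 224]
blue TF ['top'] [ 493.4 -149.2  -21.1] 0.162
blue TF ['top', 'side'] [ 493.6 -148.9  -18.1] 0.379
blue SH ['side'] [ 495.4 -151.8    6.6] 0.168
cap top [552.8  41.4  10.3] 0.023226013903453357 [ 185  168   46   46 1620]
0 [np.float64(0.0267), np.float64(0.0454)]
9 [np.float64(0.0268), np.float64(0.0347)]
15 [np.float64(0.027), np.float64(0.0435)]
20 [np.float64(0.0266), np.float64(0.0501)]
25 [np.float64(0.0278), np.float64(0.0545)]
30 [np.float64(0.027), np.float64(0.0566)]
35 [np.float64(0.0265), np.float64(0.056)]
bottle caps/pot [[ 0.76  -0.227  0.094]
 [ 0.377 -0.287  0.094]] [[ 0.731 -0.069  0.09 ]]
column top [[0.517 0.286 0.102]]
```

Request:
step_arm([
  [0, -10, 0, 0, -8, 0, 1],
  [0, -10, 0, 0, -8, 0, 1],
  [0, -10, 0, 0, -7.5, 0, 0.6],
  [0, 0, 0, 0, 0, 0, 0.6],
], squeeze=50)

```text
t: 0.6
eef_pos: [0.1377, 0.5313, 0.2349]
ee_rot: [0.456, -0.457, -0.539, 0.542]
wrist_force: [-0.6, 0.2, -0.0]
grip_width: 0.607
```

```bash
cat > go.py <<'E'
import sys
from h import *
# usage: go.py x y z(mm TCP)  jaw_yaw(deg: tool x direction, mod 180) : prints rotvec then shift (in axes after rotation)
s=env.get_state();q=s['ee_rot'];A=R.from_quat([*q[1:],q[0]]);p=s['eef_pos']*1e3
print('t',round(float(s['t']),2),'p',p.round(1),'F',s['wrist_force'].round(1),'T',s['torque'].round(2),'w',round(float(s['grip_width']),3),'q',s['q'].round(2))
M=A.as_matrix();yaw=np.degrees(np.arctan2(M[1,0],M[0,0]));print('toolx yaw',yaw.round(1),'tilt',np.degrees(np.arccos(-M[2,1])).round(2))
if len(sys.argv)>4:
    t=np.array([float(v) for v in sys.argv[1:4]]);y=np.radians(float(sys.argv[4]))
    if np.cos(y-np.radians(yaw))<0:y+=np.pi
    B=R.from_matrix(np.array([[np.cos(y),0,-np.sin(y)],[np.sin(y),0,np.cos(y)],[0,-1,0]]))
    if np.linalg.det(B.as_matrix())<0: print('bad')
    print('rot',np.degrees((A.inv()*B).as_rotvec()).round(2),'shift now',(M.T@(t-p)).round(1),'shift after',(B.as_matrix().T@(t-p)).round(1))
E
python3 go.py 590.7 47.3 180 99
```

```text
t 0.6 p [137.7 531.3 234.9] F [-0.6  0.2 -0. ] T [-0.01  0.02 -0.03] w 0.607 q [ 1.23  0.32  1.62 -0.    1.21 -0.51]
toolx yaw 99.6 tilt 0.25
rot [-0.12  0.59 -0.22] shift now [-552.5   56.3 -366.2] shift after [-548.9   54.9 -371.8]
```

Request:
step_arm([
  [-42, 0, -28, 0, 0, 0, 0.6],
  [-42, 0, -28, 0, 0, 0, 0.6],
  [-42, 0, -28, 0, 0, 0, 0.6],
  [-42, 0, -28, 0, 0, 0, 0.6],
  [-42, 0, -28, 0, 0, 0, 0.6],
  [-42, 0, -28, 0, 0, 0, 0.6],
  [-42, 0, -28, 0, 0, 0, 0.6],
  [-42, 0, -28, 0, 0, 0, 0.6],
  [-42, 0, -28, 0, 0, 0, 0.6],
  [-42, 0, -28, 0, 0, 0, 0.6],
  [-42, 0, -28, 0, 0, 0, 0.6],
  [-42, 0, -28, 0, 0, 0, 0.6],
  [-30, 0, -28, 0, 0, 0, 0.6],
  [0, 0, 0, 0, 0, 0, 0.6],
])

```text
t: 2.35
eef_pos: [0.5863, 0.0386, 0.2269]
ee_rot: [0.47, -0.469, -0.524, 0.533]
wrist_force: [-0.5, 0.5, -0.4]
grip_width: 0.593
```

```bash
python3 go.py 590.7 47.3 180 99
```

```text
t 2.35 p [586.3  38.6 226.9] F [-0.5  0.5 -0.4] T [ 0.02 -0.05 -0.  ] w 0.593 q [-0.01  0.41  1.52 -0.01  1.23 -1.7 ]
toolx yaw 96.8 tilt 0.72
rot [-0.62 -2.21 -0.37] shift now [ 8.4 46.8 -5.9] shift after [ 7.9 46.9 -5.7]
```

Request:
step_arm([
  [8, 35, -6, -0.6, -2.2, -0.4, 0.6],
  [0, 35, 0, 0, 0, 0, 0.6],
  [0, 30, 0, 0, 0, 0, 0.6],
  [0, 0, 0, 0, 0, 0, 0.6],
])

```text
t: 2.85
eef_pos: [0.5886, 0.0489, 0.1226]
ee_rot: [0.463, -0.46, -0.535, 0.536]
wrist_force: [-0.2, -0.1, 1.0]
grip_width: 0.6
```

```bash
python3 go.py 590.7 47.3 97 99; python3 - <<'E'
from mont import *
a=snapshot('top');b=snapshot('side')
c=[pl(CAP[1],.5532,.0413,.16,.079)]
mont('m1',[('top',a,(205,180),70,c),('side',b,(215,225),90,c)],380,2)
E
```

```text
t 2.85 p [588.6  48.9 122.6] F [-0.2 -0.1  1. ] T [ 0.01 -0.04 -0.03] w 0.6 q [ 0.    0.52  1.62  0.    1.01 -1.72]
toolx yaw 98.5 tilt 0.19
rot [-0.16 -0.49  0.1 ] shift now [-2.  25.6 -1.9] shift after [-1.9 25.6 -1.8]
```

View pics/m1.png

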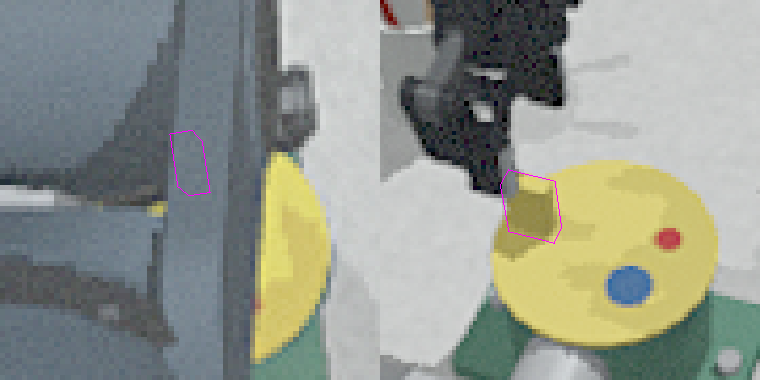

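Request:
step_arm([
  [-2, 13, -2, 0, 0, 0, 0.6],
  [0, 12, 0, 0, 0, 0, 0.6],
  [0, 0, 0, 0, 0, 0, 0.6],
])

```text
t: 3.32
eef_pos: [0.594, 0.0472, 0.1012]
ee_rot: [-0.46, 0.463, 0.537, -0.534]
wrist_force: [0.4, 0.1, -0.6]
grip_width: 0.601
```

Request:
step_arm([
  [0, 0, 0, 0, 0, 0, 0.3],
  [0, 0, 0, 0, 0, 0, 0],
  [0, 0, 0, 0, 0, 0, 0],
  [0, 0, 0, 0, 0, 0, 0],
  [0, 0, 0, 0, 0, 0, 0],
], squeeze=50)

```text
t: 3.95
eef_pos: [0.5945, 0.0472, 0.1021]
ee_rot: [-0.46, 0.463, 0.538, -0.534]
wrist_force: [-0.5, 0.8, 0.3]
grip_width: 0.002
```

```bash
python3 go.py 590.7 47.3 97 99
```

```text
t 3.95 p [594.5  47.2 102.1] F [-0.5  0.8  0.3] T [-0.02  0.02 -0.03] w 0.002 q [ 0.    0.55  1.62  0.    0.96 -1.72]
toolx yaw 98.5 tilt 0.41
rot [ 0.41 -0.51  0.01] shift now [0.6 5.1 3.8] shift after [0.7 5.1 3.7]
```

```bash
python3 - <<'E'
from mont import *
a=snapshot('top');b=snapshot('side');np.save('pics/s2.npy',b)
p=env.get_state()['eef_pos'];print(proj('side',[p]),proj('top',[p]))
c=[pl(CAP[1],.5532,.0413,.16,.079)]
mont('m2',[('top',a,(205,180),70,c),('side',b,(215,225),80,c)],380,2)
E
```

```text
[[204.01281866 229.15264742]] [[204.81102864 173.28592571]]
```

View pics/m2.png

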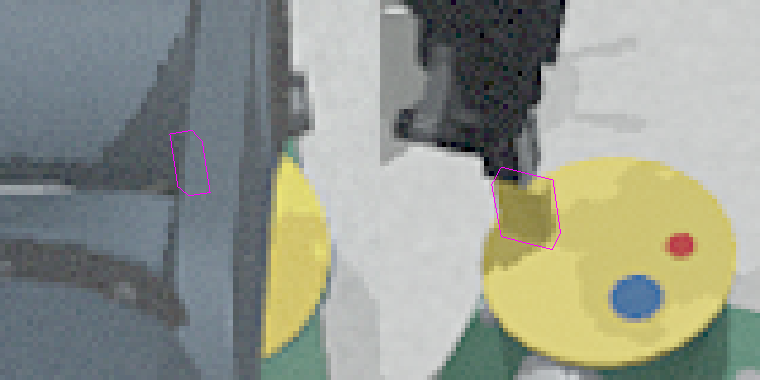

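Request:
step_arm([
  [0, -35, 0, 0, 0, 0, 0],
  [0, -35, 0, 0, 0, 0, 0],
  [0, 0, 0, 0, 0, 0, 0],
])

```text
t: 4.42
eef_pos: [0.5937, 0.0471, 0.1736]
ee_rot: [-0.46, 0.463, 0.537, -0.534]
wrist_force: [-0.0, -0.5, -0.2]
grip_width: -0.001
```

```bash
python3 go.py 590.7 47.3 97 99;python3 - <<'E'
from mont import *
b0=np.load('pics/s2.npy');b=snapshot('side');np.save('pics/s3.npy',b)
s=env.get_state();p=s['eef_pos'];q=s['ee_rot'];A=R.from_quat([*q[1:],q[0]]).as_matrix()
def bx(p): return [(box(-.005,.005,-.041,0,-.011,.011))@A.T+p]
p2=np.array([.5945,.0472,.1021])
c=[pl(CAP[1],.5532,.0413,.16,.079)]
mont('m3',[('side',b0,(208,215),60,bx(p2)),('side',b,(208,195),100,bx(p)+c)],400,2)
E
```

```text
t 4.42 p [593.7  47.1 173.6] F [-0.  -0.5 -0.2] T [ 0.04  0.01 -0.03] w -0.001 q [ 0.    0.46  1.57  0.    1.1  -1.72]
toolx yaw 98.5 tilt 0.35
rot [ 0.35 -0.51  0.02] shift now [ 0.6 76.6  3.5] shift after [ 0.6 76.6  3. ]
```

View pics/m3.png

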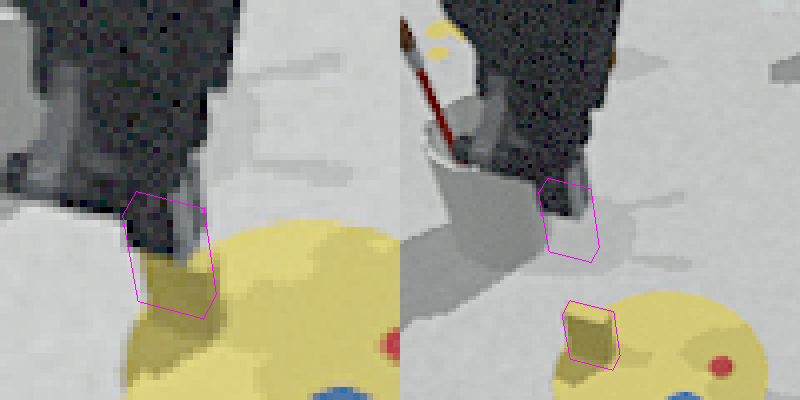

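Request:
step_arm([
  [0, 35, 3, 0, 0, 0, 0],
  [0, 30, 0, 0, 0, 0, 0],
  [0, 5, 0, 0, 0, 0, 0],
  [0, 3, 0, 0, 0, 0, 0],
  [0, 0, 0, 0, 0, 0, 0],
])

```text
t: 5.1
eef_pos: [0.5898, 0.0468, 0.1007]
ee_rot: [-0.461, 0.462, 0.537, -0.535]
wrist_force: [-0.4, 0.5, -1.0]
grip_width: -0.002
```

Request:
step_arm([
  [0, 4, 0, 0, 0, 0, 0],
  [0, 0, 0, 0, 0, 0, 0],
])

```text
t: 5.35
eef_pos: [0.591, 0.0469, 0.1005]
ee_rot: [-0.46, 0.463, 0.537, -0.534]
wrist_force: [-0.0, -0.2, -0.1]
grip_width: -0.002
```

Request:
step_arm([
  [0, 4, 0, 0, 0, 0, 0],
  [0, 0, 0, 0, 0, 0, 0],
])

```text
t: 5.6
eef_pos: [0.5923, 0.047, 0.1005]
ee_rot: [-0.459, 0.464, 0.538, -0.533]
wrist_force: [-0.3, -0.7, -1.1]
grip_width: 0.001
```

```bash
python3 go.py 590.7 47.3 97 99;python3 - <<'E'
from mont import *
s=env.get_state();print(s['joint_torque'].round(2),s['dq'].round(3))
b=snapshot('side');np.save('pics/s4.npy',b);b0=np.load('pics/s0.npy')
m=cv2.inRange(cv2.cvtColor(b,cv2.COLOR_RGB2HSV),(20,100,50),(34,255,255));m0=cv2.inRange(cv2.cvtColor(b0,cv2.COLOR_RGB2HSV),(20,100,50),(34,255,255))
for k in(m0,m): 
    w=k[200:280,180:270];print(w.sum()//255,[v.mean().round(2) for v in np.nonzero(w)])
E
```

```text
t 5.6 p [592.3  47.  100.5] F [-0.3 -0.7 -1.1] T [0.03 0.03 0.02] w 0.001 q [ 0.    0.55  1.63  0.    0.95 -1.72]
toolx yaw 98.5 tilt 0.55
rot [ 0.55 -0.48 -0.01] shift now [0.6 3.5 1.6] shift after [0.6 3.5 1.5]
[ 2.000e-02 -5.959e+01 -2.660e+01  1.000e-02  5.000e-02 -0.000e+00] [-0.    -0.007 -0.008  0.002  0.004  0.   ]
1788 [np.float64(39.12), np.float64(41.73)]
1764 [np.float64(39.45), np.float64(42.02)]
```

Request:
step_arm([
  [0, -4, 0, 0, 0, 0, 0],
  [0, -4, 0, 0, 0, 0, 0],
  [0, 0, 0, 0, 0, 0, 0],
])

```text
t: 6.02
eef_pos: [0.5916, 0.0469, 0.107]
ee_rot: [-0.46, 0.463, 0.538, -0.534]
wrist_force: [0.1, -0.6, 1.2]
grip_width: -0.001
```

```bash
python3 go.py 590.7 47.3 97 99;python3 - <<'E'
from mont import *
s=env.get_state();print(s['joint_torque'].round(2))
E
```

```text
t 6.03 p [591.6  46.9 107. ] F [ 0.1 -0.6  1.2] T [-0.02 -0.01 -0.02] w -0.001 q [ 0.    0.54  1.63  0.    0.97 -1.72]
toolx yaw 98.5 tilt 0.42
rot [ 0.42 -0.49  0.01] shift now [ 0.5 10.   0.9] shift after [ 0.5 10.   0.8]
[ 1.000e-02 -5.833e+01 -2.613e+01  0.000e+00  4.000e-02  0.000e+00]
```

Request:
step_arm([
  [0, -10, 0, 0, 0, 0, 0.6],
  [0, 0, 0, 0, 0, 0, 0.6],
  [0, 0, 0, 0, 0, 0, 0.6],
])

```text
t: 6.4
eef_pos: [0.5914, 0.0469, 0.1175]
ee_rot: [-0.46, 0.463, 0.538, -0.534]
wrist_force: [-0.7, -0.1, -0.1]
grip_width: 0.593
```

Request:
step_arm([
  [0, 12, 0, 0, 0, 0, 0.6],
  [0, 12, 0, 0, 0, 0, 0.6],
])

```text
t: 6.65
eef_pos: [0.5918, 0.047, 0.0925]
ee_rot: [-0.46, 0.463, 0.538, -0.534]
wrist_force: [-0.1, -0.0, -0.1]
grip_width: 0.599
```

Request:
step_arm([
  [0, 8, 0, 0, 0, 0, 0.6],
  [0, 8, 0, 0, 0, 0, 0.6],
])

```text
t: 6.9
eef_pos: [0.5913, 0.047, 0.0741]
ee_rot: [-0.46, 0.463, 0.537, -0.534]
wrist_force: [-0.1, -0.5, 0.0]
grip_width: 0.6
```

```bash
python3 go.py 590.7 47.3 97 99;python3 - <<'E'
from mont import *
s=env.get_state();print(s['joint_torque'].round(2))
b=snapshot('side');np.save('pics/s5.npy',b)
cv2.imwrite('pics/s5.png',cv2.resize(b[60:330,60:420],None,fx=2.2,fy=2.2,interpolation=cv2.INTER_CUBIC)[:,:,::-1])
E
```

```text
t 6.9 p [591.3  47.   74.1] F [-0.1 -0.5  0. ] T [0.   0.02 0.06] w 0.6 q [ 0.    0.58  1.65  0.    0.9  -1.72]
toolx yaw 98.5 tilt 0.34
rot [ 0.34 -0.49  0.02] shift now [  0.4 -22.9   0.4] shift after [  0.4 -22.9   0.5]
[ 1.000e-02 -5.976e+01 -2.463e+01  0.000e+00  2.000e-01  0.000e+00]
```

View pics/s5.png

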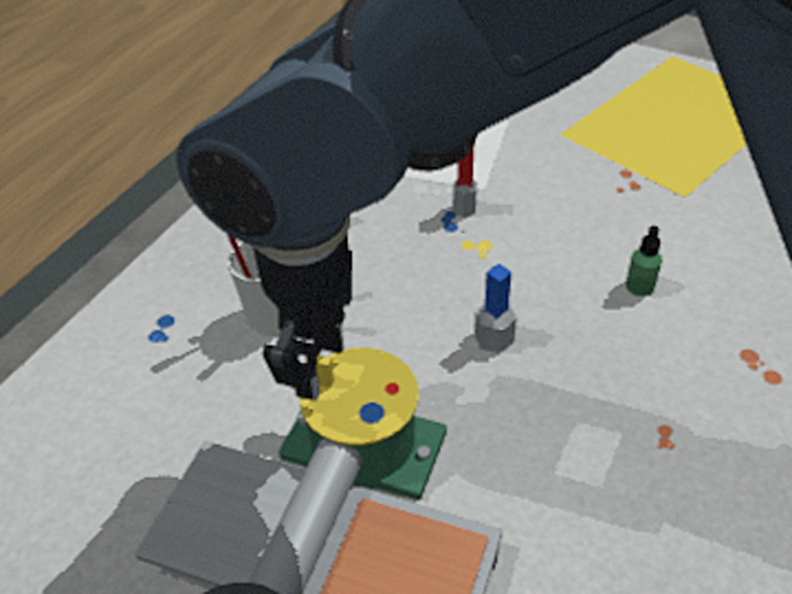

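Request:
step_arm([
  [0, 1, 0, 0, 0, 0, 0.3],
  [0, 0, 0, 0, 0, 0, 0],
  [0, 0, 0, 0, 0, 0, 0],
  [0, 0, 0, 0, 0, 0, 0],
  [0, 0, 0, 0, 0, 0, 0],
], squeeze=50)

```text
t: 7.58
eef_pos: [0.591, 0.047, 0.0724]
ee_rot: [-0.46, 0.463, 0.537, -0.534]
wrist_force: [0.3, -0.2, -1.3]
grip_width: 0.106
```

```bash
python3 go.py
```

```text
t 7.58 p [591.   47.   72.4] F [ 0.3 -0.2 -1.3] T [ 0.04 -0.04  0.04] w 0.106 q [ 0.    0.59  1.65  0.    0.9  -1.72]
toolx yaw 98.5 tilt 0.3
```

Request:
step_arm([
  [0, -5, 0, -3, 0, 0, 0],
  [0, -5, 0, -3, 0, 0, 0],
  [0, -5, 0, -3, 0, 0, 0],
  [0, -5, 0, -3, 0, 0, 0],
  [0, 0, 0, 0, 0, 0, 0],
  [0, 0, 0, 0, 0, 0, 0],
])

```text
t: 8.32
eef_pos: [0.5894, 0.0466, 0.0929]
ee_rot: [-0.408, 0.509, 0.591, -0.474]
wrist_force: [0.4, -0.5, -0.3]
grip_width: 0.105
```

```bash
python3 go.py; python3 - <<'E'
from mont import *
b=snapshot('side')
cv2.imwrite('pics/s6.png',cv2.resize(b[150:300,120:320],None,fx=3,fy=3,interpolation=cv2.INTER_CUBIC)[:,:,::-1])
E
```

```text
t 8.32 p [589.4  46.6  92.9] F [ 0.4 -0.5 -0.3] T [-0.06  0.16  0.02] w 0.105 q [-0.02  0.47  1.81  0.06  0.64 -1.78]
toolx yaw 98.5 tilt 12.59
```

View pics/s6.png

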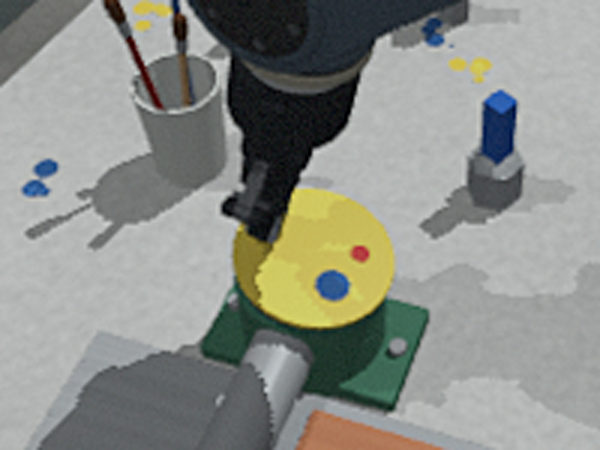

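Request:
step_arm([
  [0, -20, -4.5, 0, 0, 0, 0],
  [0, -29, -6.5, 0, 0, 0, 0],
  [0, -24, -5, 0, 0, 0, 0],
  [0, 0, 0, 4, 0, 0, 0],
  [0, 0, 0, 4, 0, 0, 0],
  [0, 0, 0, 4.5, 0, 0, 0],
  [0, 0, 0, 0, 0, 0, 0],
])

```text
t: 9.25
eef_pos: [0.5902, 0.0467, 0.169]
ee_rot: [0.464, -0.459, -0.533, 0.538]
wrist_force: [0.1, -0.1, -1.0]
grip_width: 0.102
```

```bash
python3 go.py 418 -54 130 98.5
```

```text
t 9.25 p [590.2  46.7 169. ] F [ 0.1 -0.1 -1. ] T [ 0.03 -0.03  0.01] w 0.102 q [ 0.    0.47  1.57 -0.    1.11 -1.72]
toolx yaw 98.5 tilt 0.57
rot [-0.57  0.01 -0.02] shift now [-74.1  40.8 184.8] shift after [-74.1  39.  185.2]
```

Request:
step_arm([
  [-10, 0, 25, -0.6, 0, 0, 0],
  [-16, 8, 40, 0, 0, 0, 0],
  [-16, 8, 40, 0, 0, 0, 0],
  [-16, 12, 40, 0, 0, 0, 0],
  [-16, 12, 40, 0, 0, 0, 0],
  [0, 0, 0, 0, 0, 0, 0],
])

```text
t: 10.0
eef_pos: [0.4122, -0.0559, 0.1259]
ee_rot: [-0.459, 0.464, 0.538, -0.534]
wrist_force: [-0.3, -0.3, -0.4]
grip_width: 0.107
```

```bash
python3 go.py 418 -54 10 98.5
```

```text
t 10.0 p [412.2 -55.9 125.9] F [-0.3 -0.3 -0.4] T [ 0.05 -0.06  0.04] w 0.107 q [-0.25  0.22  2.07  0.    0.85 -1.97]
toolx yaw 98.6 tilt 0.53
rot [ 0.52  0.06 -0.1 ] shift now [  1.2 115.9  -4.9] shift after [  1.  115.9  -6. ]
```

Request:
step_arm([
  [0, 30, -3, 0.5, 0, 0, 0],
  [0, 35, 0, 0, 0, 0, 0],
  [0, 30, 0, 0, 0, 0, 0],
  [0, 18, 0, 0, 0, 0, 0],
  [0, 10, 0, 0, 0, 0, 0],
  [0, 0, 0, 0, 0, 0, 0],
])

```text
t: 10.75
eef_pos: [0.4218, -0.0554, 0.0015]
ee_rot: [-0.456, 0.466, 0.538, -0.534]
wrist_force: [-0.3, 0.0, -0.7]
grip_width: 0.107
```

```bash
python3 go.py 418 -54 -6 98.5
```

```text
t 10.75 p [421.8 -55.4   1.5] F [-0.3  0.  -0.7] T [-0.   -0.04 -0.01] w 0.107 q [-0.24  0.49  2.11 -0.    0.52 -1.96]
toolx yaw 98.5 tilt 0.89
rot [ 0.81  0.04 -0.37] shift now [2.  7.5 3.6] shift after [2.  7.5 3.5]
```

Request:
step_arm([
  [0, 3, 0, 0.8, 0, 0, 0],
  [0, 0, 0, 0, 0, 0, 0],
])

```text
t: 11.0
eef_pos: [0.423, -0.0556, -0.0005]
ee_rot: [0.459, -0.464, -0.535, 0.537]
wrist_force: [0.8, -0.1, -1.6]
grip_width: 0.111
```

Request:
step_arm([
  [0, 4, 0, 0, 0, 0, 0],
  [0, 0, 0, 0, 0, 0, 0],
])

```text
t: 11.25
eef_pos: [0.4234, -0.0557, -0.0042]
ee_rot: [0.459, -0.464, -0.535, 0.537]
wrist_force: [0.2, -0.7, -1.2]
grip_width: 0.106
```

```bash
python3 go.py 418 -54 -6 98.5;python3 - <<'E'
from mont import *
a=snapshot('side')
cv2.imwrite('pics/s7.png',cv2.resize(a[100:340,150:470],None,fx=2.5,fy=2.5,interpolation=cv2.INTER_CUBIC)[:,:,::-1])
E
```

```text
t 11.25 p [423.4 -55.7  -4.2] F [ 0.2 -0.7 -1.2] T [ 0.05 -0.01  0.02] w 0.106 q [-0.24  0.51  2.1  -0.01  0.52 -1.94]
toolx yaw 98.5 tilt 0.48
rot [ 0.16  0.04 -0.46] shift now [2.5 1.8 5.1] shift after [2.4 1.8 5.1]
```

View pics/s7.png

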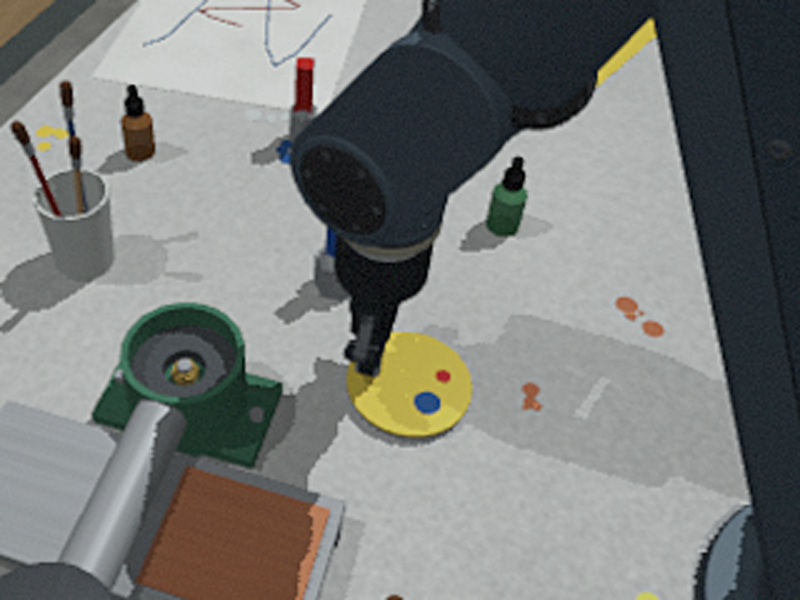

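Request:
step_arm([
  [0, 2, 0, 0, 0, 0, 0],
  [0, 0, 0, 0, 0, 0, 0],
  [0, 0, 0, 0, 0, 0, 0],
])

```text
t: 11.68
eef_pos: [0.4235, -0.0558, -0.0061]
ee_rot: [0.458, -0.464, -0.535, 0.537]
wrist_force: [-0.4, -0.7, -1.2]
grip_width: 0.109
```

Request:
step_arm([
  [0, 0, 0, 0, 0, 0, 0.2],
  [0, 0, 0, 0, 0, 0, 0.6],
  [0, 0, 0, 0, 0, 0, 0.6],
  [0, 0, 0, 0, 0, 0, 0.6],
  [0, -20, 0, 0, 0, 0, 0.6],
  [0, -40, 0, 0, 0, 0, 0.6],
  [0, -50, 0, 0, 0, 0, 0.6],
  [0, -50, 0, 0, 0, 0, 0.6],
  [0, 0, 0, 0, 0, 0, 0.6],
])

```text
t: 12.8
eef_pos: [0.4226, -0.0545, 0.1589]
ee_rot: [0.459, -0.464, -0.535, 0.537]
wrist_force: [-0.4, 0.4, -0.6]
grip_width: 0.6
```

```bash
python3 go.py 350 -300 180 -60; cat > b.py <<'E'
from mont import *
a=snapshot('top');b=snapshot('side');np.save('pics/t8.npy',a);np.save('pics/s8.npy',b)
for n,im,near in(('top',a,(245,257)),('side',b,(314,254))):
    m,s=mask(im,(40,60,50),(56,255,255),near,11);print(n,s)
    if n=='side':
        r=fit([cyl(.056,.005,.01),CAP[1]],{n:m},(385,-62,[9]),0);print('cap',r.x,r.fun)
P=[.5532,.0413];yaw=8.4/57.3
mont('m8',[('top',a,(209,190),50,[pl(cyl(.046,.0839,.084),*P,0),pl(cyl(.0185,.0599,.06),*P,0)]),('side',b,(225,243),60,[pl(cyl(.046,.0839,.084),*P,0),pl(cyl(.0185,.0599,.06),*P,0)])],400,2)
E
python3 b.py
```

```text
t 12.8 p [422.6 -54.5 158.9] F [-0.4  0.4 -0.6] T [0.01 0.02 0.02] w 0.6 q [-0.23  0.19  2.01 -0.01  0.94 -1.95]
toolx yaw 98.5 tilt 0.47
rot [  0.06 -21.47  -0.47] shift now [-232.2  -19.6  108.2] shift after [-176.3  -21.1  185.6]
top [260 248   7  28  41]
side [ 288  233   51   43 1685]
cap [387.5810485  -63.0276246   11.77676636] 0.02643253991727601
```

View pics/m8.png

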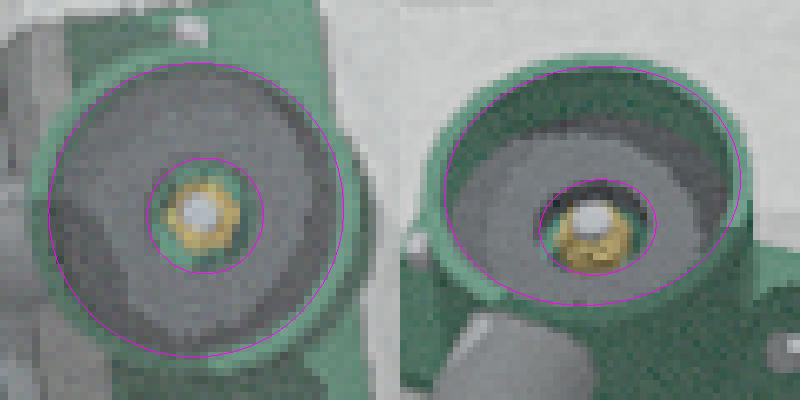

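```bash
python3 go.py 619.3 -337.5 130 116
```

```text
t 12.9 p [420.8 -54.1 155.8] F [ 0.  -0.6 -0.3] T [-0.03  0.02  0.05] w 0.599 q [-0.23  0.19  2.01 -0.01  0.94 -1.95]
toolx yaw 98.5 tilt 0.36
rot [ -0.21 -17.47  -0.3 ] shift now [-309.5   27.1 -154.4] shift after [-341.7   25.8  -54.2]
```

Request:
step_arm([
  [0, 0, 0, 0, -8.7, 0, 0.6],
  [0, 0, 0, 0, -8.7, 0, 0.6],
  [-42, 0, -7, 0, 0, 0, 0.6],
  [-42, 0, -7, 0, 0, 0, 0.6],
  [-42, 0, -7, 0, 0, 0, 0.6],
  [-42, 0, -7, 0, 0, 0, 0.6],
  [-42, 0, -7, 0, 0, 0, 0.6],
  [-42, 0, -7, 0, 0, 0, 0.6],
  [-42, 0, -7, 0, 0, 0, 0.6],
  [-40, 10, -7, 0, 0, 0, 0.6],
  [0, 0, 0, 0, 0, 0, 0.6],
])

```text
t: 14.28
eef_pos: [0.6164, -0.3331, 0.119]
ee_rot: [0.383, -0.36, -0.598, 0.605]
wrist_force: [-0.3, 0.9, 0.3]
grip_width: 0.6
```

```bash
python3 go.py 619.3 -337.5 25 116
```

```text
t 14.28 p [ 616.4 -333.1  119. ] F [-0.3  0.9  0.3] T [-0.05 -0.   -0.03] w 0.6 q [-0.56  0.73  1.26 -0.01  1.19 -2.59]
toolx yaw 116.6 tilt 1.95
rot [-1.48  0.57  1.27] shift now [-7.4 93.8 -3. ] shift after [-5.3 94.  -0.7]
```

Request:
step_arm([
  [-5, 0, -1, -1.5, 0.6, 1.3, 0.6],
  [0, 0, 0, 0, 0, 0, 0.6],
  [0, 0, 0, 0, 0, 0, 0.6],
])

```text
t: 14.65
eef_pos: [0.6175, -0.335, 0.1142]
ee_rot: [-0.377, 0.372, 0.6, -0.6]
wrist_force: [0.7, -0.1, -0.1]
grip_width: 0.601
```

```bash
python3 go.py 619.3 -337.5 25 116
```

```text
t 14.65 p [ 617.5 -335.   114.2] F [ 0.7 -0.1 -0.1] T [-0.01  0.   -0.  ] w 0.601 q [-0.56  0.72  1.28  0.    1.15 -2.59]
toolx yaw 116.0 tilt 0.38
rot [-0.19 -0.01  0.33] shift now [-3.5 89.2 -0.8] shift after [-3.  89.2 -0.5]
```

Request:
step_arm([
  [-3, 30, 0, 0, 0, 0.3, 0.6],
  [0, 30, 0, 0, 0, 0, 0.6],
  [0, 26, 0, 0, 0, 0, 0.6],
  [0, 0, 0, 0, 0, 0, 0.6],
])

```text
t: 15.15
eef_pos: [0.6185, -0.3359, 0.0265]
ee_rot: [0.375, -0.373, -0.599, 0.601]
wrist_force: [0.1, -0.7, 0.1]
grip_width: 0.601
```

```bash
python3 go.py 619.3 -337.5 25 116
```

```text
t 15.15 p [ 618.5 -335.9   26.5] F [ 0.1 -0.7  0.1] T [0.03 0.02 0.01] w 0.601 q [-0.56  0.83  1.32 -0.    1.   -2.59]
toolx yaw 116.1 tilt 0.26
rot [-0.25  0.12  0.08] shift now [-1.8  1.5 -0.1] shift after [-1.8  1.5 -0.1]
```

Centre along this axis with a light grip, then open, turn 90°, grip.

Request:
step_arm([
  [-1.8, 0, 0, 0, 0, 0, 0.4],
  [0, 0, 0, 0, 0, 0, 0.2],
  [0, 0, 0, 0, 0, 0, 0],
  [0, 0, 0, 0, 0, 0, 0],
  [0, 0, 0, 0, 0, 0, 0],
], squeeze=20)

```text
t: 15.78
eef_pos: [0.6206, -0.3381, 0.0302]
ee_rot: [0.374, -0.374, -0.599, 0.601]
wrist_force: [-0.1, -0.2, -1.2]
grip_width: 0.236
```

```bash
python3 go.py 619.3 -337.5 25 116
```

```text
t 15.78 p [ 620.6 -338.1   30.2] F [-0.1 -0.2 -1.2] T [-0.   -0.03  0.06] w 0.236 q [-0.56  0.82  1.31 -0.    1.   -2.59]
toolx yaw 116.1 tilt 0.18
rot [-0.14  0.15 -0.11] shift now [1.1 5.2 0.9] shift after [1.1 5.2 0.9]
```

Request:
step_arm([
  [0, 0, 0, 0, 0, 0, 0.6],
  [0, 0, 0, 0, 0, 0, 0.6],
  [0, 0, 0, 0, 10, 0, 0.6],
  [0, 0, 0, 0, 10, 0, 0.6],
  [0, 0, 0, 0, 10, 0, 0.6],
  [0, 0, 0, 0, 10, 0, 0.6],
  [0, 0, 0, 0, 10, 0, 0.6],
  [0, 0, 0, 0, 10, 0, 0.6],
  [0, 0, 0, 0, 10, 0, 0.6],
  [0, 0, 0, 0, 10, 0, 0.6],
  [0, 0, 0, 0, 10, 0, 0.6],
  [0, 0, 0, 0, 0, 0, 0.6],
])

```text
t: 17.27
eef_pos: [0.6218, -0.3389, 0.032]
ee_rot: [-0.691, 0.694, 0.143, -0.143]
wrist_force: [0.8, 0.3, 1.1]
grip_width: 0.599
```

```bash
python3 go.py 620.6 -338.1 28 26.1
```

```text
t 17.27 p [ 621.8 -338.9   32. ] F [0.8 0.3 1.1] T [-0.01  0.03 -0.03] w 0.599 q [-0.56  0.82  1.31 -0.    1.   -0.97]
toolx yaw 23.3 tilt 0.28
rot [ 0.28 -2.8  -0.03] shift now [-0.8  4.   1.2] shift after [-0.7  4.   1.2]
```

Request:
step_arm([
  [-0.8, 4, 1.2, 0.3, -2.8, 0, 0.6],
  [0, 0, 0, 0, 0, 0, 0.6],
])

```text
t: 17.52
eef_pos: [0.6207, -0.3382, 0.0281]
ee_rot: [0.688, -0.688, -0.163, 0.163]
wrist_force: [-0.3, 0.6, 1.1]
grip_width: 0.6
```

```bash
python3 go.py 620.6 -338.1 28 26.1
```

```text
t 17.52 p [ 620.7 -338.2   28.1] F [-0.3  0.6  1.1] T [-0.   -0.05 -0.02] w 0.6 q [-0.56  0.83  1.31 -0.    1.   -1.03]
toolx yaw 26.6 tilt 0.02
rot [-0.01  0.51 -0.02] shift now [-0.   0.1  0.1] shift after [-0.   0.1  0.1]
```

Request:
step_arm([
  [0, 0, 0, 0, 0, 0, 0.4],
  [0, 0, 0, 0, 0, 0, 0],
  [0, 0, 0, 0, 0, 0, 0],
  [0, 0, 0, 0, 0, 0, 0],
  [0, 0, 0, 0, 0, 0, 0],
], squeeze=60)

```text
t: 18.15
eef_pos: [0.6209, -0.3383, 0.0286]
ee_rot: [-0.688, 0.688, 0.163, -0.163]
wrist_force: [0.6, -0.0, -0.1]
grip_width: 0.226
```

```bash
python3 go.py 620.6 -338.1 150 26.1
```

```text
t 18.15 p [ 620.9 -338.3   28.6] F [ 0.6 -0.  -0.1] T [-0.04 -0.03  0.01] w 0.226 q [-0.56  0.83  1.31 -0.    1.   -1.03]
toolx yaw 26.7 tilt 0.04
rot [ 0.03  0.62 -0.01] shift now [  -0.2 -121.4    0.2] shift after [  -0.2 -121.4    0.3]
```

Request:
step_arm([
  [0, -20, 0, 0, 0, 0, 0],
  [0, -35, 0, 0, 0, 0, 0],
  [0, -35, 0, 0, 0, 0, 0],
  [0, -32, 0, 0, 9, 0, 0],
  [0, 0, 0, 0, 9.2, 0, 0],
  [0, 0, 0, 0, 0, 0, 0],
])

```text
t: 18.9
eef_pos: [0.6211, -0.3383, 0.1613]
ee_rot: [-0.704, 0.706, 0.051, -0.049]
wrist_force: [-1.2, 0.0, -2.7]
grip_width: 0.224
```

```bash
python3 go.py 554.5 41.5 150 8.4
```

```text
t 18.9 p [ 621.1 -338.3  161.3] F [-1.2  0.  -2.7] T [-0.01  0.03  0.  ] w 0.224 q [-0.56  0.68  1.24 -0.    1.22 -0.71]
toolx yaw 8.1 tilt 0.21
rot [ 0.15 -0.29  0.14] shift now [-12.4  10.2 385.4] shift after [-10.4  11.3 385.4]
```

Request:
step_arm([
  [-1, 0, 20, 0, 0, 0, 0],
  [-1, 0, 38, 0, 0, 0, 0],
  [-1, 0, 38, 0, 0, 0, 0],
  [-1, 0, 38, 0, 0, 0, 0],
  [-1, 0, 38, 0, 0, 0, 0],
  [-1, 0, 38, 0, 0, 0, 0],
  [-1, 0, 38, 0, 0, 0, 0],
  [-1, 0, 38, 0, 0, 0, 0],
  [-1, 0, 38, 0, 0, 0, 0],
  [-1, 0, 38, 0, 0, 0, 0],
  [-1, 0, 20, 0, 0, 0, 0],
  [0, 0, 0, 0, 0, 0, 0],
])

```text
t: 20.4
eef_pos: [0.5448, 0.0484, 0.1645]
ee_rot: [-0.703, 0.705, 0.069, -0.066]
wrist_force: [-0.0, -1.0, -1.5]
grip_width: 0.224
```

```bash
python3 go.py 554.5 41.5 139 8.4
```

```text
t 20.4 p [544.8  48.4 164.5] F [-0.  -1.  -1.5] T [-0.01 -0.03  0.03] w 0.224 q [ 0.    0.39  1.71 -0.    1.04 -0.19]
toolx yaw 11.0 tilt 0.31
rot [0.19 2.62 0.24] shift now [ 8.1 25.5 -8.6] shift after [ 8.6 25.5 -8.3]
```

Request:
step_arm([
  [8.6, 20, -8.3, 0.2, 2.6, 0.2, 0],
  [0, 12, 0, 0, 0, 0, 0],
  [0, 0, 0, 0, 0, 0, 0],
])

```text
t: 20.78
eef_pos: [0.5554, 0.0404, 0.1325]
ee_rot: [-0.705, 0.705, 0.054, -0.053]
wrist_force: [-0.0, -0.5, -1.1]
grip_width: 0.226
```

```bash
python3 go.py 554.5 41.5 121 8.4; python3 - <<'E'
from mont import *
b=snapshot('side');np.save('pics/s9.npy',b)
s=env.get_state();p=s['eef_pos'];zb=p[2]-.0286
hexa=np.array([[.0176*np.cos(a),.0176*np.sin(a),z] for a in np.radians(np.arange(30,390,60)) for z in(0,.04)])
A=[pl(hexa,p[0],p[1],8.4/57.3,zb),pl(box(-.01,.01,-.01,.01,.04,.05),p[0],p[1],8.4/57.3,zb)]
mont('m9',[('side',b,(225,225),66,A),('side',np.load('pics/s8.npy'),(225,235),66,[pl(cyl(.046,.0839,.084),.5539,.042,0),pl(cyl(.0185,.0599,.06),.5539,.042,0),pl(cyl(.046,.0839,.084),.555,.0413,0),pl(cyl(.0185,.0599,.06),.555,.0413,0)])],400,2)
E
```

```text
t 20.77 p [555.4  40.4 132.5] F [-0.  -0.5 -1.1] T [-0.    0.01  0.04] w 0.226 q [-0.01  0.45  1.71 -0.    0.99 -0.16]
toolx yaw 8.7 tilt 0.08
rot [0.02 0.33 0.08] shift now [-0.8 11.5  1.3] shift after [-0.8 11.5  1.3]
```

View pics/m9.png

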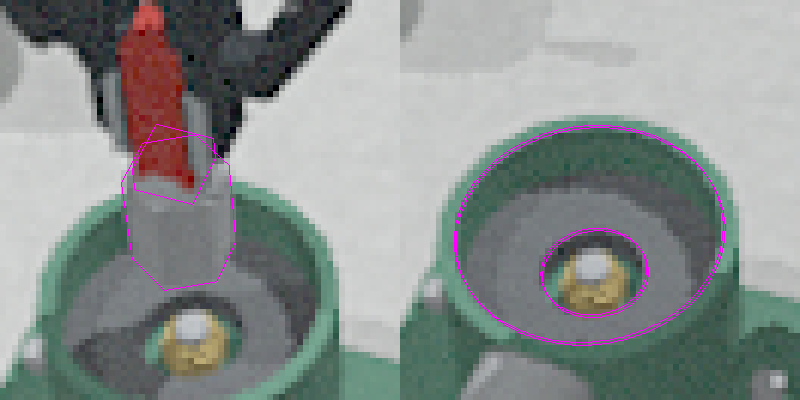

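```bash
python3 - <<'E'
from fit import *
hx=np.array([[.01155*np.cos(a),.01155*np.sin(a),z] for a in np.radians(np.arange(30,390,60)) for z in(.046,.06)])
st=cyl(.0045,.06,.065)
MM={}
for n,f,c0 in(('top','t8',(209,190)),('side','s8',(225,247))):
    im=np.load(f'pics/{f}.npy')
    m,s=mask(im,(35,70,50),(52,255,255),c0,0)
    if n=='side': continue_=1
    m=cv2.morphologyEx(m,cv2.MORPH_CLOSE,np.ones((7,7)));
    pts=np.argwhere(m>0)[:,::-1].astype(np.int32);h=cv2.convexHull(pts);k=np.zeros(m.shape,np.uint8);cv2.fillConvexPoly(k,h,1)
    MM[n]=k.astype(float);print(n,s,k.sum())
    parts=[hx[1::2],st] if n=='top' else [hx]
    r=fit(parts,{n:MM[n]},(554.5,41.5,[8.4]));print(n,r.x.round(2),round(r.fun,3))
# rim: inner opening from top: green ring pixels
im=np.load('pics/t8.npy');hsv=cv2.cvtColor(im,cv2.COLOR_RGB2HSV)
g=(hsv[...,0]>55)&(hsv[...,0]<90)&(hsv[...,1]>60)
c=proj('top',[[.5545,.0415,.084]])[0]
pts=[]
for a in np.radians(np.arange(0,360,10)):
    # outward ray from the middle, first strong gray->green transition by subpixel saturation
    rr=np.arange(13,21,.1);x=c[0]+rr*np.cos(a);y=c[1]+rr*np.sin(a)
    v=cv2.remap((im[...,1].astype(np.float32)-im[...,0]),x.astype(np.float32)[None],y.astype(np.float32)[None],cv2.INTER_LINEAR)[0]
    hit=np.nonzero(v>22)[0]
    if len(hit): pts.append((x[hit[0]],y[hit[0]],rr[hit[0]]))
pts=np.array(pts,np.float32);print('rim r by angle',pts[:,2].round(1))
W=back('top',pts[:,:2],.084)[:,:2]*1e3
from scipy.optimize import least_squares
s=least_squares(lambda p:np.hypot(*(W-p[:2]).T)-p[2],[554.5,41.5,46],loss='soft_l1');print('rim',s.x.round(2))
E
```

```text
top [205 188   9   8  41] 61
top [552.97  41.35   2.76] 0.092
side [219 244  11  10  70] 98
side [554.02  42.41  13.86] 0.156
rim r by angle [17.8 18.  18.2 18.2 18.4 18.2 18.5 18.4 18.6 19.7 19.9 19.8 19.6 19.8
 19.6 19.7 19.6 20.6 18.3 18.2 17.9 17.4 17.7 17.6 17.4 17.3 17.6 17.5
 17.9 17.5 17.7 17.8 17.9 17.9 17.9]
rim [552.32  42.82  46.08]
```

Request:
step_arm([
  [-1, 15, 1, 0, 0, 0, 0],
  [0, 14, 0, 0, 0, 0, 0],
  [0, 7, 0, 0, 0, 0, 0],
  [0, 0, 0, 0, 0, 0, 0],
])

```text
t: 21.32
eef_pos: [0.5545, 0.0412, 0.0951]
ee_rot: [-0.705, 0.705, 0.055, -0.053]
wrist_force: [-0.1, -0.6, -2.2]
grip_width: 0.227
```

```bash
python3 go.py 554.3 41.5 92 8.4
```

```text
t 21.32 p [554.5  41.2  95.1] F [-0.1 -0.6 -2.2] T [ 0.01 -0.09  0.03] w 0.227 q [-0.01  0.5   1.73 -0.    0.91 -0.16]
toolx yaw 8.8 tilt 0.16
rot [0.03 0.41 0.16] shift now [-0.1  3.1  0.3] shift after [-0.1  3.1  0.3]
```

Request:
step_arm([
  [0, 3, 0.3, 0, 0.4, 0.1, 0],
  [0, 3, 0, 0, 0, 0, 0],
  [0, 3, 0, 0, 0, 0, 0],
])

```text
t: 21.7
eef_pos: [0.5554, 0.0417, 0.0872]
ee_rot: [-0.705, 0.705, 0.053, -0.051]
wrist_force: [-7.6, 0.8, 23.1]
grip_width: 0.229
```

```bash
python3 go.py 554.3 41.5 75 8.4
```

```text
t 21.7 p [555.4  41.7  87.2] F [-7.6  0.8 23.1] T [-0.05  1.36 -0.08] w 0.229 q [-0.01  0.51  1.74 -0.    0.89 -0.15]
toolx yaw 8.4 tilt 0.19
rot [ 0.05 -0.01  0.18] shift now [-1.2 12.2  0. ] shift after [-1.1 12.2  0. ]
```

Request:
step_arm([
  [-1.5, -1, 0, 0, 0, 0, 0],
  [-0.5, 2, 0, 0, 0, 0, 0],
])

```text
t: 21.95
eef_pos: [0.5542, 0.0414, 0.0872]
ee_rot: [-0.705, 0.705, 0.054, -0.05]
wrist_force: [-2.7, 1.5, 13.1]
grip_width: 0.229
```

```bash
python3 go.py 554.3 41.5 75 8.4
```

```text
t 21.95 p [554.2  41.4  87.2] F [-2.7  1.5 13.1] T [ 0.02  0.56 -0.03] w 0.229 q [-0.01  0.51  1.74 -0.    0.89 -0.16]
toolx yaw 8.4 tilt 0.31
rot [ 0.07 -0.01  0.3 ] shift now [ 0.1 12.2  0.1] shift after [ 0.2 12.2  0.1]
```

Request:
step_arm([
  [-1, -0.5, 0, 0, 0, 0.3, 0],
  [0, 2, 0, 0, 0, 0, 0],
])

```text
t: 22.2
eef_pos: [0.5539, 0.0413, 0.0868]
ee_rot: [-0.705, 0.706, 0.052, -0.051]
wrist_force: [-5.8, 0.1, 18.6]
grip_width: 0.226
```

Request:
step_arm([
  [-1, 1, 0, 0, 0, 0, 0],
  [0, 2, 0, 0, 0, 0, 0],
])

```text
t: 22.45
eef_pos: [0.5535, 0.0421, 0.0839]
ee_rot: [0.705, -0.705, -0.053, 0.05]
wrist_force: [-0.3, 4.2, 0.8]
grip_width: 0.228
```

```bash
python3 go.py 554.3 41.5 75 8.4
```

```text
t 22.45 p [553.5  42.1  83.9] F [-0.3  4.2  0.8] T [ 0.91 -0.05 -0.  ] w 0.228 q [-0.01  0.51  1.74  0.    0.88 -0.15]
toolx yaw 8.4 tilt 0.21
rot [ 0.   -0.04  0.21] shift now [ 0.7  8.9 -0.7] shift after [ 0.7  8.9 -0.7]
```

Request:
step_arm([
  [0, 3, 0.5, 0, 0, 0, 0],
  [0, 3, 0, 0, 0, 0, 0],
  [0, 3, 0, 0, 0, 0, 0],
])

```text
t: 22.82
eef_pos: [0.5535, 0.0424, 0.0744]
ee_rot: [-0.705, 0.705, 0.053, -0.05]
wrist_force: [-11.1, 1.2, 42.7]
grip_width: 0.225
```

```bash
python3 go.py 553.5 42.1 75 8.4
```

```text
t 22.82 p [553.5  42.4  74.4] F [-11.1   1.2  42.7] T [ 0.23  2.21 -0.02] w 0.225 q [-0.01  0.53  1.75  0.    0.86 -0.15]
toolx yaw 8.4 tilt 0.21
rot [ 0.03 -0.03  0.21] shift now [-0.  -0.6 -0.3] shift after [-0.1 -0.6 -0.3]
```

Request:
step_arm([
  [0, 0, 0, 0, 0, 0, 0],
  [0, 0, 0, 0, 0, 0, 0],
])

```text
t: 23.08
eef_pos: [0.5533, 0.0424, 0.0746]
ee_rot: [-0.705, 0.705, 0.053, -0.051]
wrist_force: [0.2, 2.7, 2.2]
grip_width: 0.223
```

```bash
python3 go.py 553.5 42.1 75 8.4;python3 - <<'E'
from mont import *
b=snapshot('side');a=snapshot('top')
s=env.get_state();p=s['eef_pos'];zb=.046
A=[pl(box(-.01,.01,-.01,.01,.04,.106),p[0],p[1],8.4/57.3,zb)]
r=[pl(SH[0],.4945,-.1495,-.26)];c=[pl(P,.3876,-.0630,.205,0) for P in CAP]
mont('m10',[('side',b,(225,215),80,A),('side',b,(300,215),120,r+c)],400,2)
E
```

```text
t 23.07 p [553.3  42.4  74.6] F [0.2 2.7 2.2] T [ 0.44  0.02 -0.  ] w 0.223 q [-0.01  0.53  1.75  0.    0.86 -0.15]
toolx yaw 8.4 tilt 0.17
rot [ 0.02 -0.03  0.17] shift now [ 0.2 -0.4 -0.4] shift after [ 0.2 -0.4 -0.4]
```

View pics/m10.png

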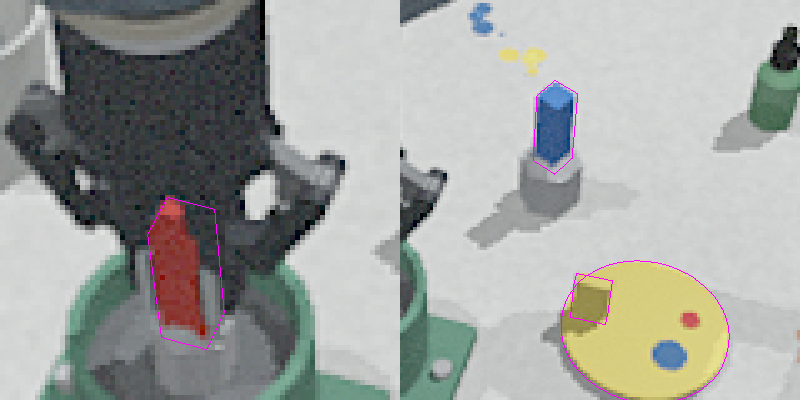

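```bash
python3 -c "
from plant import env
print(env.hand_in())"
```

```text
the job is handed in; nothing more can be done
None
```

I handed the job in at about 23 s with the red socket down over the nut and still gripped. I did not try the blue socket. The pictures showed the small nut (about 20 mm in the 37 mm hole), and the red one fit first time, so the blue stayed standing where it was.

**What I did:** I tipped the cap about 12 degrees by its fin, lifted it off and laid it flat on the bench, fin up. I centred the red socket by gripping it along both axes, then worked it onto the nut by feel. At first it rested on the nut's edge, and it dropped in after a shift of about 2 mm.

**Last checks:**
- **Height:** the tool is 46.0 mm above where it gripped the socket on the bench, which matches the well floor. Pressing down met 43 N there; I then eased off to about 2 N.
- **Grip and tilt:** the gripper is closed on the 20 mm shank at a 60 N setting, and the tool is tilted 0.2 degrees.
- **Picture:** the red socket is in the well, the blue socket is upright, and the cap is flat with its fin up. I used no numeric check on the ink bottles or brush pot, but nothing was seen touching them.

**What disagreed:**
- **Tool height:** my first grip on the fin closed on nothing because the real fingertips sit about 25 mm higher than the reported tool position. I worked with that offset from then on. The first miss may have touched the fin's top lightly; the wrist force did not show it.
- **Top camera:** it read about 1.5 mm off from the robot's own positions.

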